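# Set three stowed cups on their saucers

## Robot

A 6-joint arm with a two-finger parallel gripper is mounted at the origin on a cart in front of the work surface, level with it; the furniture and walls round the work are solid. World frame = base frame: x ahead of the robot, y to its left, z up, the work surface at z = 0. Lengths are in m, angles in rad, forces in N, time in s.
With the tool pointing down it reaches from about 0.3 to 0.875 m from the base axis. Payload 6.4 kg.
Tool frame: the origin (TCP) lies midway between the tips of the shut fingers; the grasp point (between the pads) lies 19 mm behind it; z points along the fingers, y is the line along which they close (so a half turn about z gives the same grasp; the last joint's range is limited). The gripper opens to 85 mm and grips with 20 to 120 N. Pads are 22 mm wide; open, the fingers measure 114 mm over their backs; the gripper's body (76 mm by 85 mm) begins 54 mm behind the grasp point. The pads swing forward as they close: fully open they stand 13 mm farther back than shut.
Start: joints at [0.96, 0.181, 1.607, -0, 1.354, -0.206], TCP at [0.226, 0.529, 0.204] pointing down, gripper open.
Joint ranges: [-2.99, 2.99], [-0.89, 2.07], [0.3, 2.58], [-1.14, 4.28], [0, 2.63], [-3.12, 3.12]. Speed limits (rad/s): [2.57, 2.57, 3.01, 3.14, 3.14, 3.14].

## Interface

Orientations are given as a unit quaternion [w, x, y, z].
In Python, from bench import sensors, vision, ctrl gives the robot as it stands.
- The arm moves only by the tool carry_out, never from a script. Its argument "deltas" is text: rows parted by semicolons, each of 7 numbers parted by spaces: the shift along the tool's x, y, z in mm, then the turn, a rotation vector about the tool's x, y, z in rad, then the closure, from 0 (fully open) to 1 (shut). In form: tx ty tz ax ay az claw; .... A call has 1 to 12 rows; each row is the pose to reach, as a shift and turn from the pose commanded when the call began, along the tool's axes at that moment; what a row does not reach only later rows make up. A row lasts 1/8 s, in which the tool goes at most 62.5 mm and 10.7 degrees, less where a joint would pass 70% of its speed; a pose out of reach is approached as far as the arm can. A call with a gripper value outside its range is refused whole. The fingers move at their own pace and stop on an object; the grip force is fixed at half the most. Time passes only in rows, so rows that repeat a pose let the fingers close. It gives the time, the measured TCP pose, the force, the opening and the grip force at its end, in the units of the state.
- sensors.get_obs(): the state, without advancing time (a new reading comes with each control period).
- vision.camera(name): name is "scene" or "top" or "wrist"; returns the picture (480x640x3 uint8, blue, green, red); there is no depth.
- vision.camera_model(name): a dict with "K" (3x3 intrinsics, pixels), "extrinsics" (4x4, takes a point from world to camera coordinates); the wrist camera has in their place "hand_eye" (4x4, takes a point from camera to tool coordinates, whose origin is the TCP and whose axes are the flange's). Camera axes: x right, y down, z forward; pixel columns grow to the right and rows downward; lengths in m; the calibration is good to about 2 mm. The wrist camera is an equidistant fisheye: a pixel r from the principal point sees the ray r / f radians off the axis. A picture is of the moment at which its call begins: read the wrist's pose just before it. camera_model takes no time and is no camera call.
- ctrl.hand_in(): hands the job in; it is judged then, once.
The state is a dict: "time_s": time; "q": joint angles; "dq": joint speeds; "joint_efforts": joint torques, N m; "eef_pos": TCP position; "eef_rot": TCP orientation; "wrist_force": force on the tool from outside, world axes, zero at the start; "torque": the same for the moment, N m; "opening": opening from 0.0 (shut) to 1.0 (fully open); "grasp_force": force on a finger pad.
Only numpy, scipy, OpenCV 4.12 (cv2) and the standard library are available. Lean on these libraries where they do the work, as an engineer would, in place of code of your own. Each camera call takes 0.05 s, during which the arm holds its last target. There are 200 camera calls.

## Task

Lay the coffee things: take the three cups with handles that stand under the low shelf and set each upright in the place made for it, the small espresso cup in the well of the small saucer, the wide white cup in the well of the wide saucer, and the tall mug in the recess of the wooden coaster. Draw each cup forward along the worktop, clear of the board above it, before you lift it; do not force it against the shelf or tip it over. Leave the saucers, the coaster, the glass and the jam jar where they are.

Things in the scene. Friction and masses are not known exactly. Their poses are not given: they have to be found in the camera images.
- espresso_cup: smallest cup: patterned white espresso cup, 62 mm wide, 52 high, foot 44 across, 0.10-0.16 kg. Origin at its underside, z up; the handle is on its own -y side and the round axis lies 13 mm from the origin towards +y (wall y = -18 to +44 mm). Handle: upright loop, 14 mm thick along x, y = -20 to -44 mm, 16 to 49 mm above the foot
- wide_cup: plain white wide, low cappuccino cup, 92 mm across the rim, 60 high, foot 54 across, 0.16-0.26 kg. Origin on its round axis at the underside, z up; the handle is on its own -y side: upright loop of 10 mm round bar (10 mm thick along x), y = -45 to -71 mm, 14 to 55 mm above the foot
- mug: tall straight mug with a green band, 84 mm across, 90 high, foot 84 across, 0.21-0.34 kg. Origin at its underside, z up; the handle is on its own -y side and the round axis lies 17 mm from the origin towards +y (wall y = -25 to +59 mm). Handle: upright loop, treat as 30 mm thick along x, y = -26 to -61 mm, 17 to 83 mm above the foot
- small_saucer: smaller white saucer, 116 mm across, rim 15 high; flat well in the middle about 58 mm across, its floor 5 mm above the underside. Origin at the centre of the underside, z up. Loose, 0.3 kg
- wide_saucer: larger white saucer, 144 mm across, rim 17 high; flat well in the middle about 70 mm across, its floor 5 mm above the underside. Origin at the centre of the underside, z up. Loose, 0.3 kg
- coaster: round wooden coaster with a raised edge, 118 mm across, 12 high; flat recess 106 mm across, its floor 6 mm above the underside. Origin at the centre of the underside, z up. Loose, 0.3 kg
- cup_shelf: fixed low shelf: wooden board 420 mm (its y) x 160 (its x), underside 105 and top 120 mm above the worktop, steel legs 12 mm in from each end. Origin on the worktop under the board's centre, front edge at its own x = -80 mm. Food on top starts 65 mm behind that edge, up to 0.20 m above the worktop. The cups stand in a row, the rear 13 to 38 mm of each under the board, handles out in front
- glass: clear drinking glass, 80 mm across, 91 high, a bystander. Origin at the centre of its underside
- jam_jar: jam jar with a dark lid, 70 mm across, 86 high, a bystander. Origin at the centre of its underside
There are look-alikes about, which are no part of the job. What is shaped like the wide_cup but pink is not meant.

How it is judged:
By the outcome, as a careful person would: the job done as asked, in the order asked, and still so for the second after the job is handed in, with the robot touching nothing.
It also fails if it takes over 120 s, if anything falls off the work surface, if the arm or the gripper's body presses on something with over 40 N, if the wrist force passes 120 N, or if a joint passes its speed limit or range.

## Working session

There is one attempt and no reset: what is moved stays moved. The work goes in short steps, Python scripts to look and compute and a tool call to move; the robot and the scene stay as the last step left them, time stands still between calls to the robot, and variables do not carry over. Pictures are saved under pics/ and viewed, at most 14 in all, crops included, and the job is handed in when it is done.

Besides the shell and the picture viewer there is one more tool, called after ">>>" in YAML: its name, and indented under it one key for each argument. carry_out: Moves the arm, as the interface text tells. Its arguments: {"type":"object","properties":{"deltas":{"type":"string"}},"required":["deltas"]}

```bash
mkdir -p pics; ls
python3 - <<'E'
from bench import sensors, vision, ctrl
import cv2,numpy as np
np.set_printoptions(precision=4,suppress=True)
o=sensors.get_obs();print(o)
for n in("scene","top","wrist"):
    cv2.imwrite(f"pics/{n}0.png",vision.camera(n)); m=vision.camera_model(n);print(n,m)
E
```

```text
pics
{'time_s': 0.0, 'q': array([ 0.9597,  0.1815,  1.608 , -0.    ,  1.3538, -0.2063]), 'dq': array([-0.0004, -0.0016, -0.0008,  0.0002,  0.0005, -0.0008]), 'joint_efforts': array([  0.0016, -44.4884, -35.1328,  -0.0002,   0.0093,   0.    ]), 'eef_pos': array([0.2261, 0.528 , 0.2034]), 'eef_rot': array([-0.0004,  0.201 ,  0.9796, -0.0008]), 'wrist_force': array([ 0.6191,  0.2395, -0.1915]), 'torque': array([-0.0171,  0.0118,  0.0084]), 'grasp_force': 0.0, 'opening': 1.0000452654478136}
scene {'K': array([[530.3561,   0.    , 316.459 ],
       [  0.    , 530.3561, 236.8698],
       [  0.    ,   0.    ,   1.    ]]), 'extrinsics': array([[ 0.7197, -0.6941,  0.0165, -0.4343],
       [-0.537 , -0.5714, -0.6206,  0.3434],
       [ 0.4402,  0.4378, -0.7839,  1.0893],
       [ 0.    ,  0.    ,  0.    ,  1.    ]])}
top {'K': array([[466.2784,   0.    , 320.5882],
       [  0.    , 466.2784, 245.212 ],
       [  0.    ,   0.    ,   1.    ]]), 'extrinsics': array([[-0.0979, -0.9952, -0.0012,  0.0418],
       [-0.972 ,  0.0958, -0.2145,  0.584 ],
       [ 0.2136, -0.0198, -0.9767,  1.1982],
       [ 0.    ,  0.    ,  0.    ,  1.    ]])}
wrist {'K': array([[371.6483,   0.    , 323.3545],
       [  0.    , 371.6483, 241.546 ],
       [  0.    ,   0.    ,   1.    ]]), 'hand_eye': array([[ 0.0003, -0.9488, -0.316 ,  0.0801],
       [ 1.    ,  0.0004, -0.0003,  0.0002],
       [ 0.0005, -0.316 ,  0.9488, -0.1705],
       [ 0.    ,  0.    ,  0.    ,  1.    ]])}
```

View pics/scene0.png

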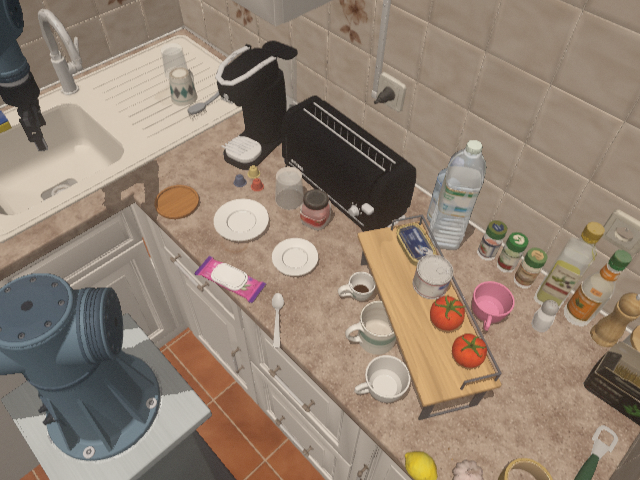

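View pics/top0.png

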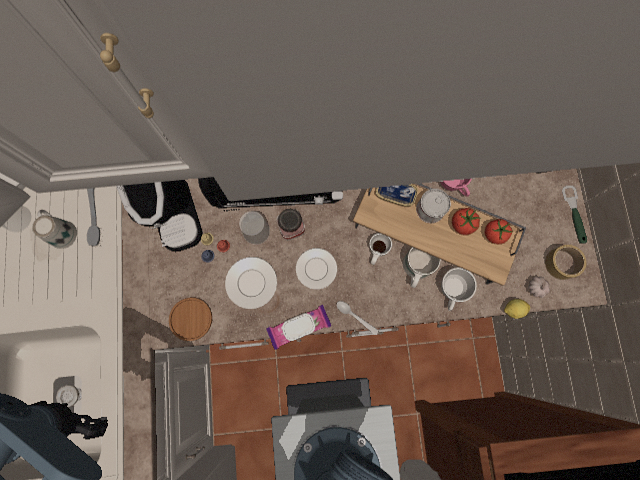

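The scene view shows the espresso cup at (361,287), the mug at (377,325) and the wide cup at (387,378), with their handles out front to the lower left. In the top view they are at (379,243), (422,260) and (458,286). The wide saucer is at top (251,282), the small saucer at (316,268) and the coaster at (190,318).

```bash
cat > h.py <<'E'
import cv2,numpy as np
from bench import sensors,vision
from scipy.spatial.transform import Rotation as R
np.set_printoptions(precision=4,suppress=True)
def ray(n,uv):
    m=vision.camera_model(n);E=m["extrinsics"];d=np.linalg.inv(m["K"])@[*uv,1.]
    return -E[:3,:3].T@E[:3,3], E[:3,:3].T@d
def onz(n,uv,z):
    o,d=ray(n,uv);return o+d*(z-o[2])/d[2]
def tri(a,b):
    (o,d),(p,e)=ray("scene",a),ray("top",b)
    s,_,_,_=np.linalg.lstsq(np.c_[d,-e],p-o,rcond=None);P,Q=o+s[0]*d,p+s[1]*e
    return (P+Q)/2,np.linalg.norm(P-Q)
def wray(o,uv):  # wrist fisheye
    m=vision.camera_model("wrist");K=m["K"];v=(np.array(uv)-K[:2,2])/K[0,0];t=np.hypot(*v)
    d=np.r_[v/t*np.sin(t),np.cos(t)];H=m["hand_eye"];w,x,y,z=o["eef_rot"];A=R.from_quat([x,y,z,w]).as_matrix()
    return A@H[:3,3]+o["eef_pos"],A@H[:3,:3]@d
def wonz(o,uv,z):
    p,d=wray(o,uv);return p+d*(z-p[2])/d[2]
E
python3 - <<'E'
from h import *
t=cv2.imread("pics/top0.png");s=cv2.imread("pics/scene0.png")
a=cv2.resize(t[225:315,355:485],None,fx=6,fy=6,interpolation=cv2.INTER_CUBIC)
cv2.imwrite("pics/tc.png",a)
b=cv2.resize(s[262:412,325:445],None,fx=4,fy=4,interpolation=cv2.INTER_CUBIC);cv2.imwrite("pics/sc.png",b)
# saucers/coaster by colour+contour, centroid on rim plane
def blobs(n,im,lo,hi,box,z):
    x0,y0,x1,y1=box;h=cv2.cvtColor(im,cv2.COLOR_BGR2HSV)[y0:y1,x0:x1];m=cv2.inRange(h,lo,hi)
    m=cv2.morphologyEx(m,cv2.MORPH_CLOSE,np.ones((5,5)))
    c=max(cv2.findContours(m,0,1)[0],key=cv2.contourArea);c=cv2.convexHull(c)+[x0,y0]
    e=cv2.fitEllipse(c);P=np.array([onz(n,p[0],z)[:2] for p in c]);print(n,e[0],"c",onz(n,e[0],z)[:2],"diam",2*cv2.minEnclosingCircle(P.astype(np.float32))[1],P.max(0)-P.min(0))
W=((0,0,185),(180,50,255));B=((8,110,80),(22,255,255))
for nm,n,im,col,box,z in [("small","top",t,W,(290,242,342,295),.014),("small","scene",s,W,(268,236,322,280),.014),
 ("wide","top",t,W,(220,252,282,312),.016),("wide","scene",s,W,(210,196,273,246),.016),
 ("coaster","top",t,B,(165,292,216,344),.012),("coaster","scene",s,B,(152,182,204,222),.012)]:
    print(nm);blobs(n,im,*col,box,z)
E
```

```text
small
top (315.9895935058594, 268.34521484375) c [0.5318 0.0025] diam 0.11330658942461014 [0.1094 0.1124]
small
scene (294.4240417480469, 255.65940856933594) c [0.5317 0.0047] diam 0.12213942408561707 [0.1158 0.115 ]
wide
top (250.54376220703125, 282.3685302734375) c [0.5101 0.1862] diam 0.14182117581367493 [0.1379 0.1387]
wide
scene (240.70864868164062, 218.6427459716797) c [0.5097 0.1879] diam 0.15127459168434143 [0.1427 0.1435]
coaster
top (189.7862548828125, 318.7887268066406) c [0.4272 0.3581] diam 0.11776471138000488 [0.1166 0.1148]
coaster
scene (175.9989776611328, 201.51446533203125) c [0.4233 0.3561] diam 0.12424430251121521 [0.1183 0.1206]
```

View pics/tc.png

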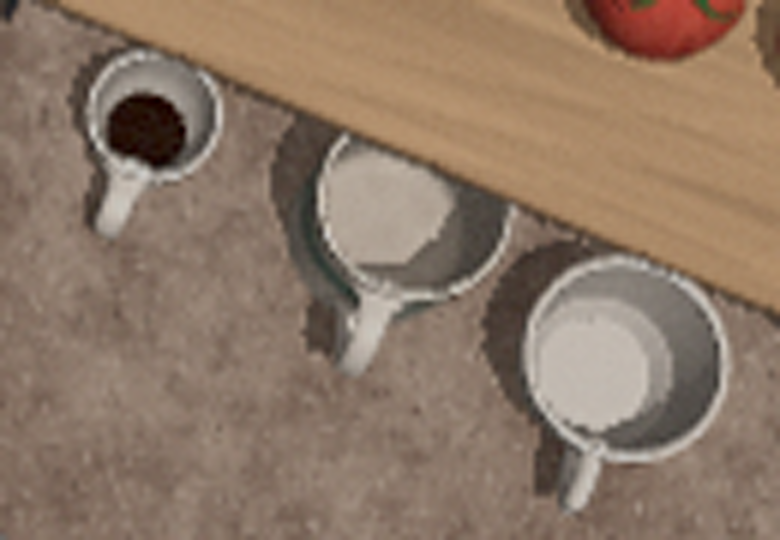

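View pics/sc.png

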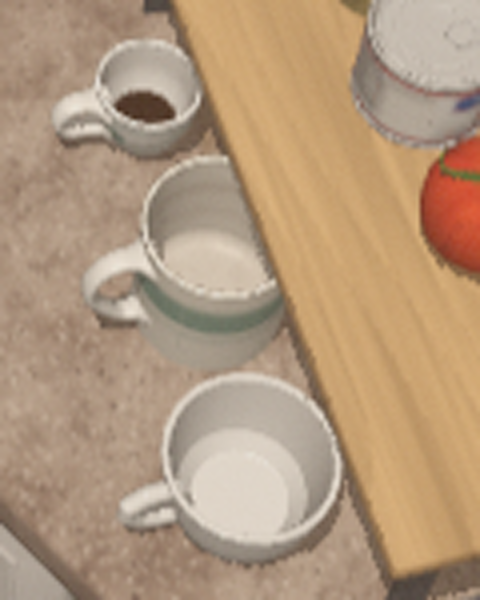

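The crops show the rims. In the top view the espresso cup is about (380.8,244.3), the mug about (424.2,258.5) and the wide cup about (459.3,284.7). In the scene view they are about (362.3,282.8), (381.7,319) and (388.2,376). The handles end at top (372.8,263.7), (414,286.5) and (450.5,309.5).

Run:
```python
from h import *
for n,a,b,hz,he,hl,hh,H in [("esp",(362.3,282.8),(380.8,244.3),.040,(372.8,263.2),57,.045,.052),("mug",(381.7,319),(424.2,258.5),.075,(413.8,286.3),78,.07,.09),("wide",(388.2,376),(459.3,284.7),.05,(450.5,309.3),71,.045,.06)]:
    P,g=tri(a,b);A=onz("top",b,H);S=onz("scene",a,H);h=onz("top",he,hz);d=h-A
    print(n,"tri",P,g,"top",A[:2],"scene",S[:2],"handle end",h[:2],"dist",np.hypot(*d[:2])*1e3,"exp",hl,"yaw of handle dir",np.degrees(np.arctan2(d[1],d[0])))
o=sensors.get_obs();w,x,y,z=o["eef_rot"];print(R.from_quat([x,y,z,w]).as_matrix())
# shelf front edge (top face z=.12) from top view
for uv in [(352,219),(503,281)]: print("shelf",onz("top",uv,.12))
```

```text
esp tri [ 0.5748 -0.1802  0.051 ] 0.0008806540656618293 top [ 0.5742 -0.1798] scene [ 0.5747 -0.1808] handle end [ 0.5263 -0.1532] dist 54.75926869119725 exp 57 yaw of handle dir 150.97277723622696
mug tri [ 0.5186 -0.2844  0.0851] 0.0015372672392693824 top [ 0.5172 -0.2828] scene [ 0.5169 -0.2862] handle end [ 0.4487 -0.2484] dist 76.60459874553953 exp 78 yaw of handle dir 153.34520480393093
wide tri [ 0.4432 -0.3733  0.0591] 0.0010776987453418596 top [ 0.4427 -0.3728] scene [ 0.4434 -0.3738] handle end [ 0.3811 -0.342 ] dist 68.82629782690229 exp 71 yaw of handle dir 153.48124066737643
[[-0.9192  0.3938 -0.0008]
 [ 0.3938  0.9192 -0.0011]
 [ 0.0003 -0.0014 -1.    ]]
shelf [ 0.6347 -0.1031  0.12  ]
shelf [ 0.435 -0.466  0.12 ]
```

```bash
cat >> h.py <<'E'
def plan(*wps):
    """wps (x,y,z,yaw deg of tool x) -> deltas in the current tool frame"""
    o=sensors.get_obs();w,x,y,z=o["eef_rot"];A=R.from_quat([x,y,z,w]).as_matrix()
    for p in wps:
        c,s=np.cos(np.radians(p[3])),np.sin(np.radians(p[3]))
        B=np.array([[c,s,0],[s,-c,0],[0,0,-1.]])
        print(np.round(A.T@(np.array(p[:3])-o["eef_pos"])*1e3,1),np.round(R.from_matrix(A.T@B).as_rotvec(),3))
E
python3 - <<'E'
from h import *
plan((.50,-.139,.2,151),(.534,-.158,.12,151))
E
```

```text
[-514.4 -505.4    4.1] [-0.001 -0.     0.101]
[-553.2 -509.3   84.1] [-0.001 -0.     0.101]
```

>>> carry_out:
  deltas: "-514 -505 4 0 0 0.1 0.4;-514 -505 4 0 0 0.1 0.4;-514 -505 4 0 0 0.1 0.4;-514 -505 4 0 0 0.1 0.4;-514 -505 4 0 0 0.1 0.4;-514 -505 4 0 0 0.1 0.4;-514 -505 4 0 0 0.1 0.4;-514 -505 4 0 0 0.1 0.4;-514 -505 4 0 0 0.1 0.4;-514 -505 4 0 0 0.1 0.4;-514 -505 4 0 0 0.1 0.4;-514 -505 4 0 0 0.1 0.4"

```text
time_s: 1.65
eef_pos: [0.5005, -0.1411, 0.2]
eef_rot: [-0.0, 0.251, 0.968, -0.0]
wrist_force: [1.0, 0.4, -0.6]
opening: 0.599
grasp_force: 0.0
```

Look from close by with the wrist camera.

Run:
```python
from h import *
o=sensors.get_obs();im=vision.camera("wrist");cv2.imwrite("pics/w1.png",im)
# expected projection of espresso axis rim centre and handle end
m=vision.camera_model("wrist");H=m["hand_eye"];w,x,y,z=o["eef_rot"];A=R.from_quat([x,y,z,w]).as_matrix()
for P in [(.5745,-.1802,.052),(.5745-.875*.057,-.1802+.485*.057,.033)]:
    c=H[:3,:3].T@(A.T@(np.array(P)-o["eef_pos"])-H[:3,3]);r=np.hypot(*c[:2]);t=np.arctan2(r,c[2]);print(m["K"][:2,2]+m["K"][0,0]*t*c[:2]/r)
plan((.534,-.158,.12,151),(.534,-.158,.017,151))
```

```text
[325.0467 298.6435]
[325.0114 235.9842]
[-35.2   3.6  80.1] [-0.002  0.002 -0.002]
[-35.    3.8 183.1] [-0.002  0.002 -0.002]
```

View pics/w1.png

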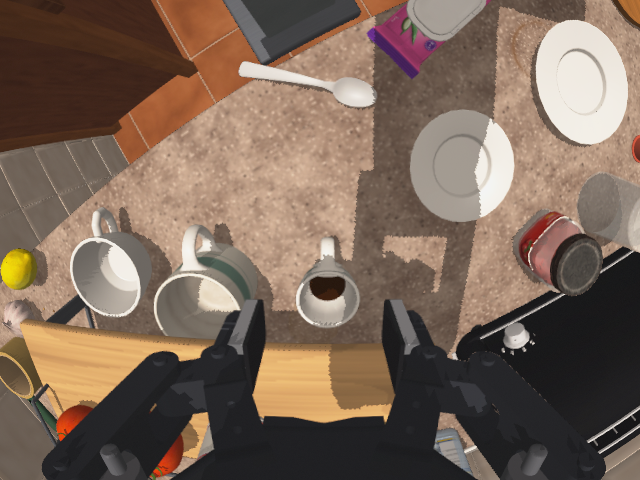

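The wrist picture shows the espresso rim at (328,299) with its handle end at (329,238), within 3 px of the prediction (about 2 mm towards tool +y). The mug and wide cup are to the left and the shelf is below.

>>> carry_out:
  deltas: "-35 5 80 0 0 0 0.4;-35 5 80 0 0 0 0.4;-35 5 130 0 0 0 0.4;-35 5 183 0 0 0 0.4;-35 5 183 0 0 0 0.4;-35 5 183 0 0 0 0.4;-35 5 183 0 0 0 1;-35 5 183 0 0 0 1;-35 5 183 0 0 0 1;-35 5 183 0 0 0 1;-35 5 183 0 0 0 1;-35 5 183 0 0 0 1"

```text
time_s: 3.2
eef_pos: [0.5328, -0.1504, 0.0175]
eef_rot: [-0.0, 0.25, 0.968, 0.0]
wrist_force: [-3.2, 1.4, 5.9]
opening: 0.003
grasp_force: 3.4
```

Run:
```python
from h import *
o=sensors.get_obs();print(o["time_s"],o["eef_pos"],o["opening"],o["grasp_force"],o["wrist_force"])
im=vision.camera("wrist");s=vision.camera("scene")
a=im[120:480,140:520];b=cv2.resize(s[225:345,300:427],None,fx=3,fy=3,interpolation=2)
cv2.imwrite("pics/w2.png",np.hstack([a,b]))
```

```text
3.2 [ 0.5328 -0.1504  0.0175] 0.0026719534393047605 3.3963969080025436 [-3.2288  1.3776  5.8564]
```

View pics/w2.png

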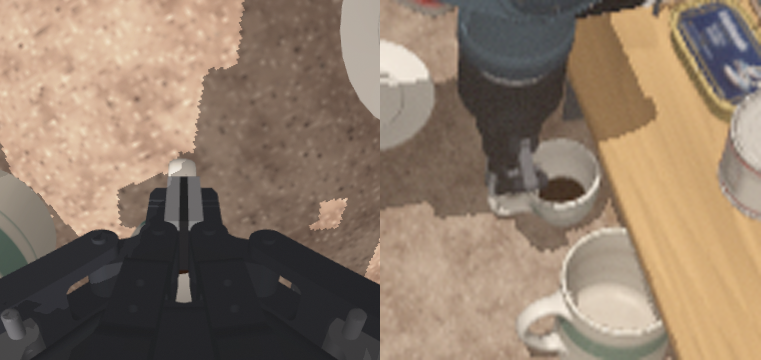

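The crop shows the fingers shut and in line with the handle, whose end pokes out past the tips at wrist (320,280). The cup is still upright. I'll check with rays whether the handle is actually between the pads.

Run:
```python
from h import *
o=sensors.get_obs()
for z in (.02,.033,.045): print(z,wonz(o,(321,279),z),onz("scene",(336.7,293.5),z))
p,d=wray(o,(321,279));q,e=ray("scene",(336.7,293.5))
s=np.linalg.lstsq(np.c_[d,-e],q-p,rcond=None)[0];print(p+s[0]*d,q+s[1]*e)
print(onz("scene",(363.3,284.3),.052))
m=vision.camera_model("wrist");H=m["hand_eye"];w,x,y,z=o["eef_rot"];A=R.from_quat([x,y,z,w]).as_matrix()
for P in [(11,0,0),(11,0,-19),(-11,0,0)]:
    c=H[:3,:3].T@(np.array(P)/1e3-H[:3,3]);r=np.hypot(*c[:2]);t=np.arctan2(r,c[2]);print(P,m["K"][:2,2]+m["K"][0,0]*t*c[:2]/r-[140,120])
```

```text
0.02 [ 0.5282 -0.1489  0.02  ] [ 0.5266 -0.1474  0.02  ]
0.033 [ 0.5232 -0.146   0.033 ] [ 0.5203 -0.1528  0.033 ]
0.045 [ 0.5185 -0.1433  0.045 ] [ 0.5145 -0.1577  0.045 ]
[ 0.5273 -0.1483  0.0223] [ 0.5258 -0.1481  0.0217]
[ 0.5734 -0.1852  0.052 ]
(11, 0, 0) [182.8073 145.1986]
(11, 0, -19) [182.7345 161.1313]
(-11, 0, 0) [182.8185 184.4589]
```

>>> carry_out:
  deltas: "0 0 0 0 0 0 0.4;0 0 0 0 0 0 0.4;0 0 0 0 0 0 0.4;0 0 -60 0 0 0 0.4;10 0 -110 0 0 0 0.4;10 0 -110 0 0 0 0.4;10 0 -110 0 0 0 0.4"

```text
time_s: 4.18
eef_pos: [0.5241, -0.1457, 0.1269]
eef_rot: [-0.0, 0.25, 0.968, -0.0]
wrist_force: [0.7, 0.4, 0.4]
opening: 0.598
grasp_force: 0.0
```

Run:
```python
from h import *
o=sensors.get_obs();print(o["time_s"],o["eef_pos"],o["opening"],o["wrist_force"])
im=vision.camera("wrist");s=vision.camera("scene")
a=im[120:480,140:520];b=cv2.resize(s[245:325,325:410],None,fx=4.5,fy=4.5,interpolation=2)
cv2.imwrite("pics/w3.png",np.hstack([a,b[:360]]))
```

```text
4.175 [ 0.5241 -0.1457  0.1269] 0.5982385149879382 [0.6803 0.3836 0.4181]
```

View pics/w3.png

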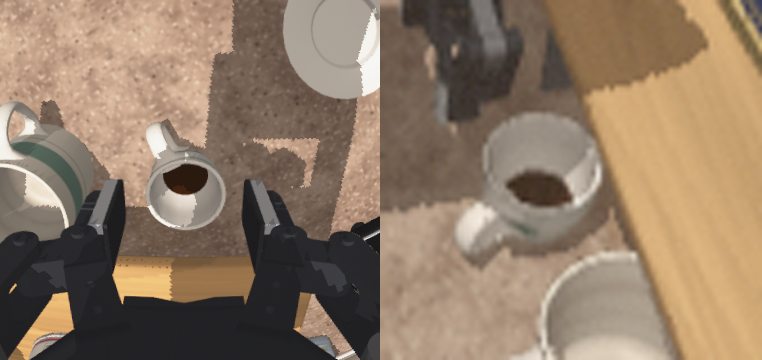

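The espresso cup has now turned. In the wrist crop its handle end is at (155,128) and its rim centre at (187,190), so the handle slipped out sideways. The open fingertips are at crop (113,182) and (255,182), so I'll check where they really lie in the tool frame.

Run:
```python
from h import *
o=sensors.get_obs();w,x,y,z=o["eef_rot"];A=R.from_quat([x,y,z,w]).as_matrix()
m=vision.camera_model("wrist");H=m["hand_eye"]
def pr(P):
    c=H[:3,:3].T@(A.T@(np.array(P)-o["eef_pos"])-H[:3,3]);r=np.hypot(*c[:2]);t=np.arctan2(r,c[2]);return m["K"][:2,2]+m["K"][0,0]*t*c[:2]/r-[140,120]
for P in [(11,25.5,-5),(11,25.5,-13),(-11,25.5,-13),(11,25.5,-30)]: print(P,pr(A@(np.array(P)/1e3)+o["eef_pos"]))
# cup: rim centre & handle top-end by wrist, scene (crop 380 + 4.5x)
rim=wonz(o,(187+140,190+120),.052);print("rim w",rim,"s",onz("scene",(325+(543-380)/4.5,245+164/4.5),.052))
he=wonz(o,(153+140,127+120),.045);print("handle end",he,"s",onz("scene",(325+(466-380)/4.5,245+232/4.5),.04))
d=he-rim;print(np.hypot(*d[:2]),np.degrees(np.arctan2(d[1],d[0])))
```

```text
(11, 25.5, -5) [235.3262 148.9349]
(11, 25.5, -13) [237.5381 155.534 ]
(-11, 25.5, -13) [234.8769 196.5178]
(11, 25.5, -30) [242.8697 171.565 ]
rim w [ 0.5727 -0.1692  0.052 ] s [ 0.5756 -0.1765  0.052 ]
handle end [ 0.5194 -0.1678  0.045 ] s [ 0.5234 -0.1731  0.04  ]
0.05331756768904225 178.44345409810822
```

Run:
```python
from h import *
o=sensors.get_obs();print(o["eef_pos"])
w,x,y,z=o["eef_rot"];A=R.from_quat([x,y,z,w]).as_matrix();m=vision.camera_model("scene");E=m["extrinsics"]
def pr(P):
    c=E[:3,:3]@(A@(np.array(P)/1e3)+o["eef_pos"])+E[:3,3];c=m["K"]@c/c[2];return (c[:2]-[325,245])*4.5+[380,0]
for s in (-1,1):
  for zz in (-8,-25,-40):
    for xx in (-11,11): print((xx,s*25.5,zz),pr((xx,s*25.5,zz)),"outer",pr((xx,s*40,zz)))
```

```text
[ 0.5233 -0.1453  0.1256]
(-11, -25.5, -8) [473.0579 130.8029] outer [482.0133 155.3637]
(11, -25.5, -8) [428.8084 140.2523] outer [437.4547 164.9701]
(-11, -25.5, -25) [475.3069 110.3763] outer [484.3865 135.0721]
(11, -25.5, -25) [430.5394 119.8676] outer [439.3026 144.7229]
(-11, -25.5, -40) [477.336  91.947] outer [486.5281 116.7612]
(11, -25.5, -40) [432.1013 101.4746] outer [440.9704 126.4508]
(-11, 25.5, -8) [442.6125  47.3032] outer [434.2436  24.3507]
(11, 25.5, -8) [399.4171  56.2288] outer [391.3388  33.1348]
(-11, 25.5, -25) [444.4513  26.4517] outer [435.9729   3.3914]
(11, 25.5, -25) [400.7624  35.4105] outer [392.5814  12.2065]
(-11, 25.5, -40) [446.1093   7.6499] outer [437.5321 -15.5045]
(11, 25.5, -40) [401.9755  16.6373] outer [393.7017  -6.6628]
```

The fingertips appear farther back than the stated TCP: in the scene crop the near tip is at (455,122), where −40 mm is predicted. I'll shut the gripper in mid-air and overlay the TCP axis in both views.

>>> carry_out:
  deltas: "20 0 -40 0 0 0 1;20 0 -40 0 0 0 1;20 0 -40 0 0 0 1;20 0 -40 0 0 0 1;20 0 -40 0 0 0 1;20 0 -40 0 0 0 1"

```text
time_s: 5.03
eef_pos: [0.5066, -0.1361, 0.1667]
eef_rot: [-0.0, 0.25, 0.968, 0.0]
wrist_force: [-0.6, -0.2, -0.4]
opening: -0.004
grasp_force: 0.0
```

Run:
```python
from h import *
o=sensors.get_obs();print(o["eef_pos"],o["opening"])
im=vision.camera("wrist");s=vision.camera("scene")
w,x,y,z=o["eef_rot"];A=R.from_quat([x,y,z,w]).as_matrix();m=vision.camera_model("scene");E=m["extrinsics"]
mw=vision.camera_model("wrist");H=mw["hand_eye"]
def ps(P):
    c=E[:3,:3]@(A@(np.array(P)/1e3)+o["eef_pos"])+E[:3,3];c=m["K"]@c/c[2];return (c[:2]-[290,190])*5
def pw(P):
    c=H[:3,:3].T@(np.array(P)/1e3-H[:3,3]);r=np.hypot(*c[:2]);t=np.arctan2(r,c[2]);return (mw["K"][:2,2]+mw["K"][0,0]*t*c[:2]/r-[240,220])*2.5
a=cv2.resize(im[220:380,240:400],None,fx=2.5,fy=2.5,interpolation=2);b=cv2.resize(s[190:270,290:370],None,fx=5,fy=5,interpolation=2)
for zz,c in ((0,(0,0,255)),(-19,(0,255,0)),(-40,(255,0,0))):
  for xx in (-11,11):
    cv2.circle(a,tuple(int(v) for v in pw((xx,0,zz))),4,c,1);cv2.circle(b,tuple(int(v) for v in ps((xx,0,zz))),4,c,1)
cv2.imwrite("pics/w4.png",np.hstack([a,b]))
```

```text
[ 0.5066 -0.1361  0.1667] -0.0035874969845374727
```

View pics/w4.png

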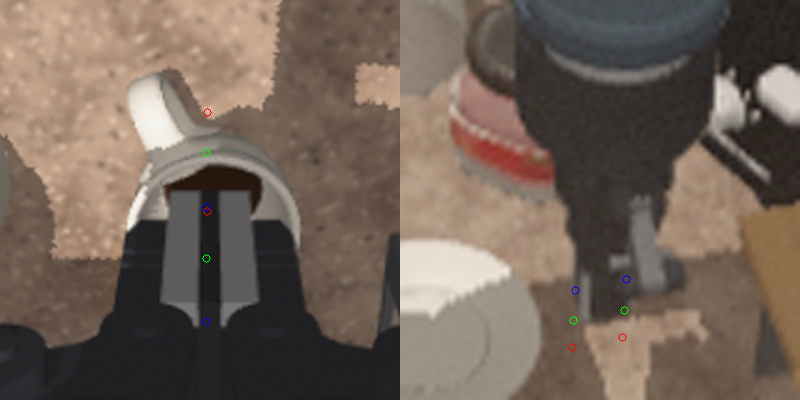

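Both views put the shut tips about 35 mm behind the reported TCP. In the wrist crop the tip edge is at row 190, and in the scene crop the corner is at (585,318), where x=+11, y=−15, z=−40 is predicted. So the fingers closed above the handle. I'll go deeper, in steps, watching the force.

Run:
```python
from h import *
plan((.528,-.171,.06,168),(.528,-.171,-.008,168))
```

```text
[-35.5 -20.3 107. ] [ 0.    -0.    -0.295]
[-35.5 -20.3 175. ] [ 0.    -0.    -0.295]
```

>>> carry_out:
  deltas: "-36 -20 40 0 0 -0.3 0.4;-36 -20 40 0 0 -0.3 0.4;-36 -20 100 0 0 -0.3 0.4;-36 -20 150 0 0 -0.3 0.4;-36 -20 160 0 0 -0.3 0.4;-36 -20 160 0 0 -0.3 0.4;-36 -20 160 0 0 -0.3 0.4"

```text
time_s: 6.0
eef_pos: [0.5306, -0.1721, 0.0097]
eef_rot: [0.002, 0.102, 0.995, -0.001]
wrist_force: [0.2, -0.1, 0.3]
opening: 0.597
grasp_force: 0.0
```

No contact yet. Going down a further 18 mm and closing.

>>> carry_out:
  deltas: "2 0 10 0 0 0 0.4;2 0 18 0 0 0 0.4;2 0 18 0 0 0 0.4;2 0 18 0 0 0 1;2 0 18 0 0 0 1;2 0 18 0 0 0 1;2 0 18 0 0 0 1;2 0 18 0 0 0 1;2 0 18 0 0 0 1"

```text
time_s: 7.12
eef_pos: [0.5269, -0.1707, -0.0105]
eef_rot: [0.0, 0.102, 0.995, -0.0]
wrist_force: [-0.4, 1.3, 1.8]
opening: 0.142
grasp_force: 57.8
```

Gripped at 12 mm with 58 N. Next I'll draw it forward 60 mm along the worktop, then lift.

>>> carry_out:
  deltas: "19 6 0 0 0 0 1;38 12 0 0 0 0 1;57 18 0 0 0 0 1;57 18 0 0 0 0 1;57 18 -40 0 0 0 1;57 18 -90 0 0 0 1;57 18 -90 0 0 0 1;57 18 -90 0 0 0 1;57 18 -90 0 0 0 1"

```text
time_s: 8.25
eef_pos: [0.4733, -0.1407, 0.0776]
eef_rot: [-0.002, 0.102, 0.995, 0.001]
wrist_force: [-0.2, 0.6, -1.5]
opening: 0.142
grasp_force: 58.2
```

Run:
```python
from h import *
o=sensors.get_obs();print(o["time_s"],o["eef_pos"],o["opening"],o["grasp_force"])
im=vision.camera("wrist");t=vision.camera("top");s=vision.camera("scene")
cv2.imwrite("pics/w5f.png",im);cv2.imwrite("pics/t5f.png",t);cv2.imwrite("pics/s5f.png",s)
a=im[140:440,180:480];b=cv2.resize(t[210:310,310:440],None,fx=3,fy=3,interpolation=2)
c=cv2.resize(s[210:330,270:390],None,fx=2.5,fy=2.5,interpolation=2)
cv2.imwrite("pics/w5.png",np.vstack([np.hstack([a,c,np.zeros((300,90,3),np.uint8)]),np.hstack([b,np.zeros((300,300,3),np.uint8)])]))
```

```text
8.25 [ 0.4733 -0.1407  0.0776] 0.14249987213628473 58.19132840260863
```

View pics/w5.png

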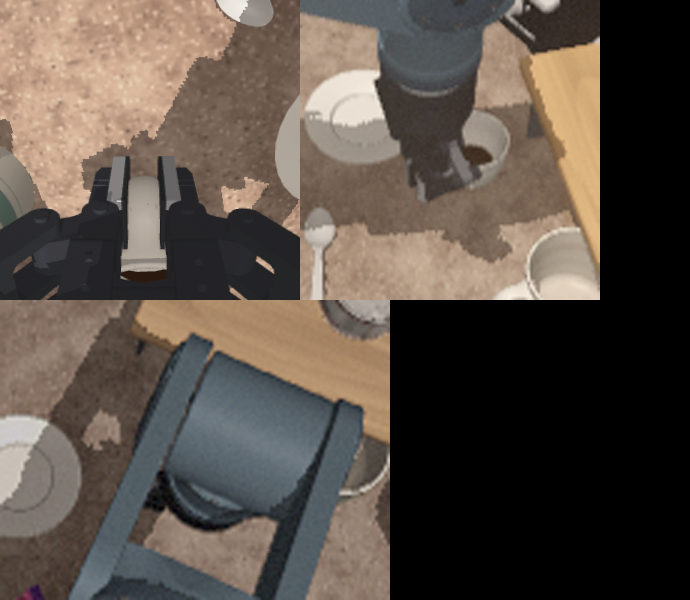

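The cup is held by the handle between the pads. In the wrist crop the handle end is at (143,178) and the near rim edge at (143,262). The scene crop shows it upright.

Run:
```python
from h import *
o=sensors.get_obs();w,x,y,z=o["eef_rot"];A=R.from_quat([x,y,z,w]).as_matrix()
for uv,dz in (((323,318),.0435),((323,402),.0625),((323,402),.060)):
    P=wonz(o,uv,o["eef_pos"][2]+dz);print(A.T@(P-o["eef_pos"])*1e3)
# scene rim rightmost tangent -> world at rim height
print(onz("scene",(354,268),o["eef_pos"][2]+.0625), o["eef_pos"], A[:,0])
```

```text
[  6.1379  -0.1387 -43.4856]
[-21.1447  -0.1151 -62.5507]
[-23.4829  -0.1192 -60.0563]
[ 0.5413 -0.1773  0.1405] [ 0.4737 -0.141   0.078 ] [-0.9791  0.2035  0.0024]
```

Run:
```python
from h import *
plan((.483,.0155,.085,168.2),(.483,.0155,.01,168.2),(.483,.0155,-.0045,168.2))
```

```text
[ 22.8 155.1  -6.8] [ 0.001 -0.002  0.001]
[ 22.6 155.   68.2] [ 0.001 -0.002  0.001]
[ 22.6 155.   82.7] [ 0.001 -0.002  0.001]
```

>>> carry_out:
  deltas: "8 50 -7 0 0 0 1;15 100 -7 0 0 0 1;23 155 -7 0 0 0 1;23 155 -7 0 0 0 1;23 155 -7 0 0 0 1;23 155 20 0 0 0 1;23 155 50 0 0 0 1;23 155 66 0 0 0 1;23 155 66 0 0 0 1;23 155 66 0 0 0 1;23 155 66 0 0 0 1"

```text
time_s: 9.78
eef_pos: [0.4846, 0.0147, 0.0144]
eef_rot: [0.001, 0.102, 0.995, -0.0]
wrist_force: [-0.0, -0.7, -1.6]
opening: 0.141
grasp_force: 58.9
```

Run:
```python
from h import *
o=sensors.get_obs();print(o["time_s"],o["eef_pos"],o["opening"],o["grasp_force"],o["wrist_force"])
im=vision.camera("wrist");s=vision.camera("scene");cv2.imwrite("pics/s6f.png",s)
a=im[140:440,180:480];c=cv2.resize(s[200:300,260:360],None,fx=4,fy=4,interpolation=2)
b=np.zeros((400,300,3),np.uint8);b[:300]=a;cv2.imwrite("pics/w6.png",np.hstack([b,c]))
plan((.483,.0155,-.0045,168.2))
```

```text
9.775 [0.4846 0.0147 0.0144] 0.1412483024929628 58.916430381841565 [-0.0343 -0.7313 -1.6377]
[ 1.4  0.3 18.6] [-0.     0.002  0.001]
```

View pics/w6.png

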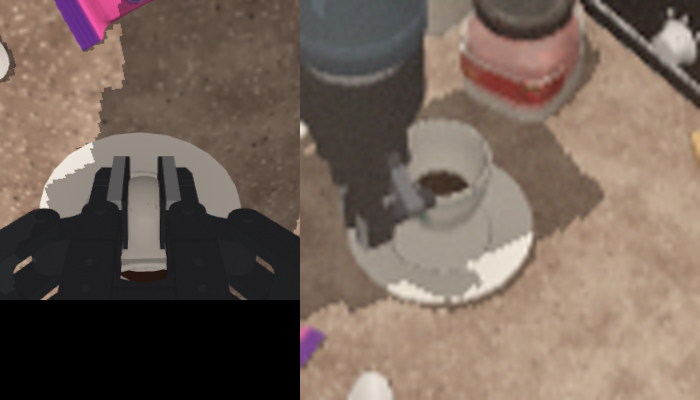

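The scene crop shows the espresso cup upright over the saucer well, with its rim centre at about (449,158) in the crop, which is (297.2,239.5) in the full picture.

Run:
```python
from h import *
print(onz("scene",(297.2,239.5),.077))
```

```text
[0.5383 0.0006 0.077 ]
```

>>> carry_out:
  deltas: "5 1 8 0 0 0 1;5 1 14 0 0 0 1;5 1 18 0 0 0 1;5 1 18 0 0 0 1;5 1 18 0 0 0 1"

```text
time_s: 10.5
eef_pos: [0.479, 0.017, -0.0047]
eef_rot: [0.0, 0.102, 0.995, -0.0]
wrist_force: [-0.4, -0.2, -0.5]
opening: 0.137
grasp_force: 58.9
```

>>> carry_out:
  deltas: "0 0 0 0 0 0 0.4;0 0 0 0 0 0 0.4;0 0 0 0 0 0 0.4;0 0 -50 0 0 0 0.4;0 0 -100 0 0 0 0.4;30 0 -180 0 0 0 0.4;30 0 -180 0 0 0 0.4;30 0 -180 0 0 0 0.4"

```text
time_s: 11.5
eef_pos: [0.4507, 0.023, 0.1773]
eef_rot: [0.002, 0.102, 0.995, -0.0]
wrist_force: [0.2, -0.1, -0.7]
opening: 0.596
grasp_force: 0.0
```

Run:
```python
from h import *
o=sensors.get_obs();print(o["time_s"],o["eef_pos"],o["opening"])
im=vision.camera("wrist");s=vision.camera("scene");t=vision.camera("top");cv2.imwrite("pics/s7f.png",s)
a=im[60:460,120:520];c=cv2.resize(s[210:310,260:360],None,fx=4,fy=4,interpolation=2)
cv2.imwrite("pics/w7.png",np.hstack([a,c]))
plan((.36,-.30,.17,153.5),(.38,-.342,.08,153.5),(.384,-.343,.0,153.5))
```

```text
11.5 [0.4507 0.023  0.1773] 0.5962986661303413
[  21.2 -334.5    3.9] [-0.    -0.002  0.258]
[  -7.1 -371.6   93.8] [-0.    -0.002  0.258]
[ -11.4 -371.8  173.8] [-0.    -0.002  0.258]
```

View pics/w7.png

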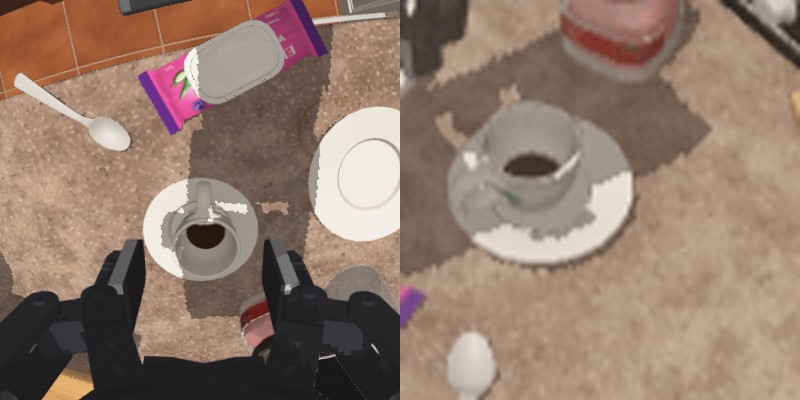

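The wrist and scene pictures both show the espresso cup upright and level in the small saucer, with its rim centre at scene crop (533,143). The wide cup is next.

Run:
```python
from h import *
print("esp rim",onz("scene",(293.25,245.75),.057),"saucer",onz("scene",(260+140/4,210+182/4),.015))
plan((.36,-.30,.15,153.5),(.389,-.3465,.05,153.5),(.389,-.3465,-.003,153.5))
```

```text
esp rim [0.5288 0.0047 0.057 ] saucer [0.5326 0.0035 0.015 ]
[  21.2 -334.5   23.9] [-0.    -0.002  0.258]
[ -16.9 -374.2  123.8] [-0.    -0.002  0.258]
[ -17.  -374.2  176.8] [-0.    -0.002  0.258]
```

>>> carry_out:
  deltas: "21 -334 24 0 0 0.26 0.4;21 -334 24 0 0 0.26 0.4;21 -334 24 0 0 0.26 0.4;21 -334 24 0 0 0.26 0.4;21 -334 24 0 0 0.26 0.4;21 -334 24 0 0 0.26 0.4;21 -334 24 0 0 0.26 0.4;-17 -374 60 0 0 0.26 0.4;-17 -374 90 0 0 0.26 0.4;-17 -374 90 0 0 0.26 0.4;-17 -374 90 0 0 0.26 0.4"

```text
time_s: 13.02
eef_pos: [0.3904, -0.3455, 0.0857]
eef_rot: [-0.0, 0.23, 0.973, 0.0]
wrist_force: [-0.1, 0.2, 0.1]
opening: 0.596
grasp_force: 0.0
```

Run:
```python
from h import *
o=sensors.get_obs();print(o["time_s"],o["eef_pos"],o["opening"])
im=vision.camera("wrist")
cv2.imwrite("pics/w8.png",im[100:460,120:520])
plan((.389,-.3465,-.003,153.5))
```

```text
13.025 [ 0.3904 -0.3455  0.0857] 0.5962029195778968
[ 1.5 -1.  89.4] [-0.001  0.001 -0.001]
```

View pics/w8.png

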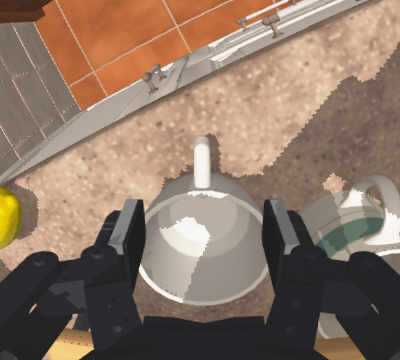

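The wide cup's handle is upright in the wrist crop at column 202, centred between the pads. The mug stays clear on the right.

>>> carry_out:
  deltas: "2 -1 45 0 0 0 0.4;2 -1 80 0 0 0 0.4;2 -1 89 0 0 0 0.4;2 -1 89 0 0 0 0.4;2 -1 89 0 0 0 1;2 -1 89 0 0 0 1;2 -1 89 0 0 0 1;2 -1 89 0 0 0 1;2 -1 89 0 0 0 1;2 -1 89 0 0 0 1"

```text
time_s: 14.32
eef_pos: [0.3885, -0.3471, -0.0026]
eef_rot: [0.001, 0.23, 0.973, -0.001]
wrist_force: [-0.2, 1.8, 7.0]
opening: 0.099
grasp_force: 58.6
```

>>> carry_out:
  deltas: "20 0 0 0 0 0 1;40 1 0 0 0 0 1;60 2 0 0 0 0 1;60 2 0 0 0 0 1;60 2 -50 0 0 0 1;60 2 -110 0 0 0 1;60 2 -115 0 0 0 1;60 2 -115 0 0 0 1;60 2 -115 0 0 0 1"

```text
time_s: 15.45
eef_pos: [0.3341, -0.3163, 0.1093]
eef_rot: [-0.001, 0.23, 0.973, 0.001]
wrist_force: [-0.9, -0.1, -2.0]
opening: 0.099
grasp_force: 59.0
```

Run:
```python
from h import *
o=sensors.get_obs();print(o["time_s"],o["eef_pos"],o["opening"],o["grasp_force"],o["wrist_force"])
plan((.457,.213,.112,153.4),(.457,.213,.03,153.4))
```

```text
15.45 [ 0.3341 -0.3163  0.1093] 0.09939101289103168 59.01901747332886 [-0.8636 -0.0779 -2.0369]
[127.4 528.3  -1.2] [ 0.002 -0.004 -0.001]
[127.2 528.1  80.8] [ 0.002 -0.004 -0.001]
```

>>> carry_out:
  deltas: "11 44 -5 0 0 0 1;21 88 -5 0 0 0 1;32 132 -5 0 0 0 1;42 176 -5 0 0 0 1;53 220 -5 0 0 0 1;64 264 -5 0 0 0 1;74 308 -5 0 0 0 1;85 352 -5 0 0 0 1;95 396 -5 0 0 0 1;106 440 -5 0 0 0 1;117 484 -5 0 0 0 1;127 528 -5 0 0 0 1"

```text
time_s: 16.95
eef_pos: [0.4569, 0.2124, 0.1141]
eef_rot: [-0.002, 0.23, 0.973, -0.001]
wrist_force: [0.8, -0.3, -1.7]
opening: 0.1
grasp_force: 59.0
```

>>> carry_out:
  deltas: "0 0 0 0 0 0 1;0 0 40 0 0 0 1;0 0 80 0 0 0 1;0 0 92 0 0 0 1;0 0 92 0 0 0 1;0 0 92 0 0 0 1"

```text
time_s: 17.7
eef_pos: [0.4595, 0.2111, 0.0256]
eef_rot: [0.001, 0.23, 0.973, 0.0]
wrist_force: [0.1, 0.5, -1.7]
opening: 0.097
grasp_force: 59.1
```

Run:
```python
from h import *
o=sensors.get_obs();print(o["time_s"],o["eef_pos"],o["eef_rot"],o["opening"],o["grasp_force"],o["wrist_force"])
im=vision.camera("wrist");s=vision.camera("scene");t=vision.camera("top")
for n,i in(("w",im),("s",s),("t",t)): cv2.imwrite(f"pics/{n}9f.png",i)
a=im[140:440,180:480];c=cv2.resize(s[160:260,190:290],None,fx=3,fy=3,interpolation=2)
cv2.imwrite("pics/w9.png",np.hstack([a,c]))
plan((.457,.213,.003,153.4))
```

```text
17.7 [0.4595 0.2111 0.0256] [0.001  0.2305 0.9731 0.0004] 0.096980358184556 59.080326771363616 [ 0.0986  0.4995 -1.6987]
[ 3.   0.4 22.7] [ 0.002  0.002 -0.001]
```

View pics/w9.png

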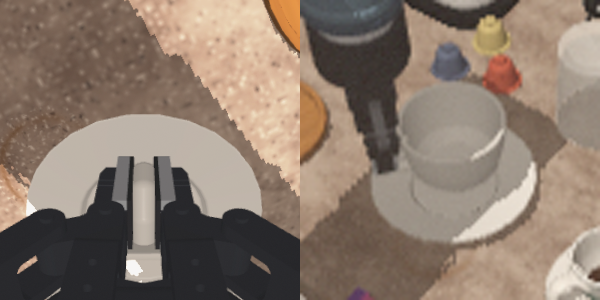

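The scene crop shows the wide cup upright over the wide saucer, with its rim spanning x 400 to 506 and centred at about (453,123), which is (241,201) in the full picture.

Run:
```python
from h import *
print("rim",onz("scene",(241,201),.088))
o=sensors.get_obs();w,x,y,z=o["eef_rot"];A=R.from_quat([x,y,z,w]).as_matrix()
P=wonz(o,(325,305),o["eef_pos"][2]+.0376);print("handle end",A.T@(P-o["eef_pos"])*1e3, "axis",P-A[:,0]*.071)
P=wonz(o,(325,390),o["eef_pos"][2]+.0626);print("axis from rim",P-A[:,0]*.046)
```

```text
rim [0.5131 0.1801 0.088 ]
handle end [  8.844    0.9132 -37.6173] axis [0.5153 0.1842 0.0635]
axis from rim [0.514  0.1848 0.0884]
```

>>> carry_out:
  deltas: "5 2 10 0 0 0 1;5 2 18 0 0 0 1;5 2 22 0 0 0 1;5 2 22 0 0 0 1;5 2 22 0 0 0 1"

```text
time_s: 18.48
eef_pos: [0.4541, 0.2154, 0.0026]
eef_rot: [-0.001, 0.23, 0.973, -0.0]
wrist_force: [-4.8, 1.0, 7.3]
opening: 0.102
grasp_force: 60.5
```

>>> carry_out:
  deltas: "0 0 -1 0 0 0 0.4;0 0 -1 0 0 0 0.4;0 0 -1 0 0 0 0.4;0 0 -50 0 0 0 0.4;0 0 -100 0 0 0 0.4;30 0 -150 0 0 0 0.4;30 0 -150 0 0 0 0.4;30 0 -150 0 0 0 0.4"

```text
time_s: 19.48
eef_pos: [0.4277, 0.2285, 0.1519]
eef_rot: [0.0, 0.23, 0.973, -0.0]
wrist_force: [0.2, 0.2, 0.1]
opening: 0.605
grasp_force: 0.0
```

Run:
```python
from h import *
o=sensors.get_obs();print(o["time_s"],o["eef_pos"],o["opening"])
im=vision.camera("wrist");s=vision.camera("scene");t=vision.camera("top")
for n,i in(("w",im),("s",s),("t",t)): cv2.imwrite(f"pics/{n}10f.png",i)
a=im[60:460,120:520];c=cv2.resize(s[165:265,190:290],None,fx=4,fy=4,interpolation=2)
cv2.imwrite("pics/w10.png",np.hstack([a,c]))
```

```text
19.475 [0.4277 0.2285 0.1519] 0.6051016536435458
```

View pics/w10.png

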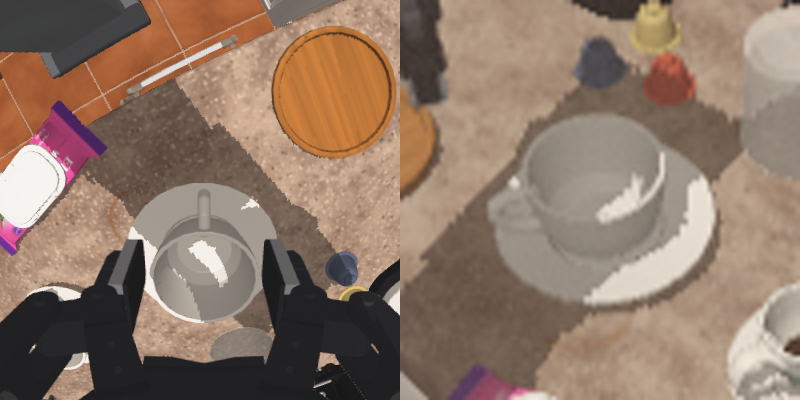

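The wide cup is upright and level in the wide saucer. In the scene crop its rim spans x 521 to 665 and is centred at (593,167). That was my 14th picture, so the mug is done by numbers alone.

Run:
```python
from h import *
for z in (.065,.07): print("rim",z,onz("scene",(238.25,206.75),z))
t=cv2.imread("pics/t10f.png");s=cv2.imread("pics/s10f.png")
def hull(n,im,lo,hi,box,z):
    x0,y0,x1,y1=box;h=cv2.cvtColor(im,cv2.COLOR_BGR2HSV)[y0:y1,x0:x1]
    m=cv2.morphologyEx(cv2.inRange(h,lo,hi),3,np.ones((5,5)));c=max(cv2.findContours(m,0,1)[0],key=cv2.contourArea);c=cv2.convexHull(c)+[x0,y0]
    e=cv2.fitEllipse(c);print(n,e,onz(n,e[0],z))
hull("scene",s,(8,110,50),(22,255,255),(152,182,204,222),.012)
# mug rim & green band: is it where it was?
s0=cv2.imread("pics/scene0.png")
for im in (s0,s):
    h=cv2.cvtColor(im[262:412,325:445],cv2.COLOR_BGR2HSV);m=cv2.inRange(h,(45,35,50),(95,200,200));k,l,st,ce=cv2.connectedComponentsWithStats(m)
    i=1+st[1:,4].argmax();print("green",st[i],ce[i]+[325,262])
```

```text
rim 0.065 [0.5073 0.1873 0.065 ]
rim 0.07 [0.5048 0.1835 0.07  ]
scene ((176.435546875, 201.54981994628906), (33.37517547607422, 44.676551818847656), 78.6011734008789) [0.4241 0.3552 0.012 ]
green [52 81  3  2  4] [378.25 343.5 ]
green [46 79  1  2  2] [371.  341.5]
```

Run:
```python
from h import *
plan((.44,-.2445,.17,153),(.462,-.2555,.10,153))
a=cv2.imread("pics/scene0.png");b=cv2.imread("pics/s10f.png");r=(slice(298,356),slice(345,400))
print("diff",cv2.absdiff(a[r],b[r]).max(2).astype(float).mean(),(cv2.absdiff(a[r],b[r]).max(2)>40).mean())
```

```text
[-223.5 -416.5  -19.1] [-0.002 -0.002  0.006]
[-248.2 -416.3   50.9] [-0.002 -0.002  0.006]
diff 8.479937304075236 0.01598746081504702
```

Mug unmoved.

>>> carry_out:
  deltas: "-223 -416 -19 0 0 0 0.2;-223 -416 -19 0 0 0 0.2;-223 -416 -19 0 0 0 0.2;-223 -416 -19 0 0 0 0.2;-223 -416 -19 0 0 0 0.2;-223 -416 -19 0 0 0 0.2;-223 -416 -19 0 0 0 0.2;-223 -416 -19 0 0 0 0.2;-223 -416 -19 0 0 0 0.2;-223 -416 -19 0 0 0 0.2;-223 -416 -19 0 0 0 0.2"

```text
time_s: 21.0
eef_pos: [0.4405, -0.2419, 0.1707]
eef_rot: [-0.001, 0.23, 0.973, 0.0]
wrist_force: [-0.8, 0.8, -0.2]
opening: 0.801
grasp_force: 0.0
```

Run:
```python
from h import *
o=sensors.get_obs();print(o["time_s"],o["eef_pos"],o["opening"])
im=vision.camera("wrist");cv2.imwrite("pics/w11f.png",im)
m=vision.camera_model("wrist");H=m["hand_eye"];w,x,y,z=o["eef_rot"];A=R.from_quat([x,y,z,w]).as_matrix()
def pw(P):
    c=H[:3,:3].T@(A.T@(np.array(P)-o["eef_pos"])-H[:3,3]);r=np.hypot(*c[:2]);t=np.arctan2(r,c[2]);return m["K"][:2,2]+m["K"][0,0]*t*c[:2]/r
u=np.array([-.891,.454]);c=np.array([.5172,-.2835])
for r,z in ((0,.09),(.078,.06),(.06,.083)): print(r,pw([*(c+u*r),z]))
# bright (handle) columns around the predicted handle, row by row
g=cv2.cvtColor(im,cv2.COLOR_BGR2HSV)
for row in range(180,270,6):
    k=np.where((g[row,270:380,1]<45)&(g[row,270:380,2]>120))[0]+270
    print(row,(k.min(),k.max(),len(k)) if len(k) else None)
plan((.462,-.2555,.10,153),(.462,-.2555,.023,153))
```

```text
21.0 [ 0.4405 -0.2419  0.1707] 0.8010935179383709
0 [319.4111 340.5437]
0.078 [320.1499 236.468 ]
0.06 [319.7825 268.5391]
180 None
186 None
192 None
198 None
204 None
210 None
216 None
222 None
228 None
234 None
240 (np.int64(315), np.int64(328), 14)
246 (np.int64(314), np.int64(329), 16)
252 (np.int64(314), np.int64(329), 16)
258 (np.int64(310), np.int64(334), 25)
264 (np.int64(297), np.int64(346), 50)
[-25.1  -2.6  70.9] [ 0.    -0.001  0.008]
[-25.2  -2.6 147.9] [ 0.    -0.001  0.008]
```

The handle is at wrist rows 238 to 258, columns 314 to 329, within 2 px of the prediction.

>>> carry_out:
  deltas: "-25 -2 50 0 0 0 0.2;-25 -2 100 0 0 0 0.2;-25 -2 130 0 0 0 0.2;-25 -2 147 0 0 0 0.2;-25 -2 147 0 0 0 0.2;-25 -2 147 0 0 0 1;-25 -2 147 0 0 0 1;-25 -2 147 0 0 0 1;-25 -2 147 0 0 0 1;-25 -2 147 0 0 0 1;-25 -2 147 0 0 0 1;-25 -2 147 0 0 0 1"

```text
time_s: 22.55
eef_pos: [0.463, -0.257, 0.0258]
eef_rot: [0.001, 0.23, 0.973, -0.001]
wrist_force: [-1.7, 1.1, 5.7]
opening: 0.247
grasp_force: 56.7
```

>>> carry_out:
  deltas: "18 0 0 0 0 0 1;36 1 0 0 0 0 1;54 2 0 0 0 0 1;70 2 0 0 0 0 1;70 2 0 0 0 0 1;70 2 -40 0 0 0 1;70 2 -80 0 0 0 1;70 2 -110 0 0 0 1;70 2 -110 0 0 0 1;70 2 -110 0 0 0 1"

```text
time_s: 23.8
eef_pos: [0.3998, -0.2225, 0.1331]
eef_rot: [-0.001, 0.23, 0.973, 0.0]
wrist_force: [-0.3, 0.1, -2.1]
opening: 0.24
grasp_force: 57.1
```

Run:
```python
from h import *
o=sensors.get_obs();print(o["time_s"],o["eef_pos"],o["eef_rot"],o["opening"],o["grasp_force"],o["wrist_force"],o["torque"])
# target: mug axis over the coaster centre, with axis at tool x=-0.061
for yaw in (153,168):
    u=np.array([np.cos(np.radians(yaw)),np.sin(np.radians(yaw))]);print(yaw,np.array([.4252,.3568])+.061*u)
plan((.371,.3845,.15,153),)
```

```text
23.8 [ 0.3998 -0.2225  0.1331] [-0.0008  0.2303  0.9731  0.0004] 0.24004040869079266 57.09958659717813 [-0.3392  0.1037 -2.0609] [0.0536 0.1224 0.0042]
153 [0.3708 0.3845]
168 [0.3655 0.3695]
[297.9 529.6 -16.1] [ 0.    -0.002  0.006]
```

>>> carry_out:
  deltas: "25 44 -15 0 0 0 1;50 88 -15 0 0 0 1;74 132 -15 0 0 0 1;99 177 -15 0 0 0 1;124 221 -15 0 0 0 1;149 265 -15 0 0 0 1;174 309 -15 0 0 0 1;199 353 -15 0 0 0 1;223 397 -15 0 0 0 1;248 441 -15 0 0 0 1;273 486 -15 0 0 0 1;298 530 -15 0 0 0 1"

```text
time_s: 25.3
eef_pos: [0.3702, 0.3853, 0.1468]
eef_rot: [-0.001, 0.23, 0.973, -0.001]
wrist_force: [0.8, -0.4, -1.8]
opening: 0.242
grasp_force: 57.3
```

>>> carry_out:
  deltas: "0 0 0 0 0 0 1;0 0 40 0 0 0 1;0 0 80 0 0 0 1;0 0 92 0 0 0 1;0 0 92 0 0 0 1;0 0 92 0 0 0 1"

```text
time_s: 26.05
eef_pos: [0.3729, 0.3847, 0.0587]
eef_rot: [0.001, 0.23, 0.973, 0.001]
wrist_force: [-0.6, -0.9, -1.7]
opening: 0.239
grasp_force: 57.3
```

Run:
```python
from h import *
o=sensors.get_obs();print(o["time_s"],o["eef_pos"],o["eef_rot"],o["opening"],o["grasp_force"],o["wrist_force"])
im=vision.camera("wrist");s=vision.camera("scene");t=vision.camera("top");s7=cv2.imread("pics/s7f.png")
for n,i in(("w",im),("s",s),("t",t)): cv2.imwrite(f"pics/{n}12f.png",i)
z=o["eef_pos"][2]-.0258
# low-saturation light mug pixels in the scene near the coaster
C=(.4252,.3568)
m=vision.camera_model("scene");E=m["extrinsics"]
def ps(P):
    c=m["K"]@(E[:3,:3]@np.array(P)+E[:3,3]);return c[:2]/c[2]
print("expected rim centre px",ps([*C,z+.09]),"coaster",ps([*C,.012]))
h=cv2.cvtColor(s,cv2.COLOR_BGR2HSV);mk=((h[...,1]<70)&(h[...,2]>90)).astype(np.uint8)
for row in range(145,222,4):
    print(row,"".join("#" if v else "." for v in mk[row,140:220]))
plan((.3708,.3845,.034,153))
```

```text
26.05 [0.3729 0.3847 0.0587] [0.0008 0.2305 0.9731 0.0009] 0.23894867440977482 57.33827375806868 [-0.6174 -0.9264 -1.7179]
expected rim centre px [168.0694 171.3666] coaster [176.4541 201.0194]
145 ...........######################################.###..#####.###################
149 ..........##################################.#.####################.#.#####.##.#
153 .......######################..############################.........#...#......#
157 ......#############.###..##.##########....#####.##########..######.##........#.#
161 .......#####...##.....#####################.####################.............##.
165 .......##############################################################.###......#
169 #.......#.#####################################.#.#..#############.##########.#.
173 .........########################################..........#.#.#################
177 .........#######################################..........#..#..#.###..#..##...#
181 ...........########################################.##.......#.#.#..............
185 ###......#######################################....###...........#....#..#.....
189 ####......###################################.#........#.###.###...........##...
193 ###############################################................###.##...########
197 ######..##..###################################.............###....##....#######
201 ##############################################...................#..##..######.#
205 #.####.#######....########################.................#........############
209 ##.#.##########............#..##..#..........................#....##.###########
213 ##########..####......................................##.....#......##.#########
217 ###########.....................................#####..#.........##.############
221 ##############..........#.#.......#....##...#..##.###..#...#...##..#############
[ 1.5 -1.2 24.8] [0.002 0.001 0.006]
```

Run:
```python
from h import *
o=sensors.get_obs()
s=cv2.imread("pics/s12f.png");b=cv2.imread("pics/s10f.png");d=cv2.absdiff(s,b).max(2)>28
m=vision.camera_model("scene");E=m["extrinsics"]
def ps(P):
    c=m["K"]@(E[:3,:3]@np.array(P)+E[:3,3]);return c[:2]/c[2]
z0=o["eef_pos"][2]-.0258;C=np.array([.4269,.357])
a=np.linspace(0,2*np.pi,90)
for nm,zz in (("foot",z0),("rim",z0+.09)):
    q=np.array([ps([C[0]+.042*np.cos(t),C[1]+.042*np.sin(t),zz]) for t in a]);print(nm,q.min(0),q.max(0))
g=cv2.cvtColor(s,cv2.COLOR_BGR2HSV)
for row in range(150,214,3): print(row,"".join("#" if v else "." for v in d[row,140:215]), g[row,176:196:2,1], g[row,176:196:2,2])
w=cv2.cvtColor(cv2.imread("pics/w12f.png"),cv2.COLOR_BGR2HSV)
for row in range(270,420,8): print(row,w[row,322,1:],w[row,330,1:])
```

```text
foot [159.2956 183.9072] [191.4766 207.1876]
rim [151.5628 159.4349] [185.4878 182.9959]
150 #########..........................#######################................. [64 72 71 68 68 71 63 66 63 64] [174 171 170 169 165 162 175 174 177 176]
153 #######................................####################................ [67 68 66 69 64 64 64 63 67 65] [178 169 174 171 176 179 183 182 176 177]
156 ######..................................###################................ [68 72 74 68 68 63 63 62 63 66] [169 163 161 162 172 181 178 182 183 173]
159 #######..................................##################................ [67 68 70 69 68 67 62 64 67 63] [176 168 163 163 172 171 180 178 175 185]
162 ########.................#.................################................ [63 69 65 70 63 68 63 66 58 60] [177 169 177 172 177 180 177 179 188 182]
165 ########............##########.......#.....#################............... [42 45 50 60 65 65 62 63 63 62] [153 153 158 169 176 172 184 181 179 178]
168 #########.......###############......#......#################.............. [47 43 
[... 2232 characters left out ...]
1 145 138 130 136 136 134 139 130 111] [114 114 109 114 114 120 118 112 108 106]
213 ................#################################....##############..###### [139 134 133 136 130 143 130 135  84  67] [112 116 119 120 116 114 112 102 115 121]
270 [168 106] [164 109]
278 [ 31 156] [ 30 143]
286 [ 33 199] [ 32 189]
294 [ 28 221] [ 32 214]
302 [ 21 230] [ 26 226]
310 [ 32 170] [ 20 232]
318 [ 30 163] [ 30 161]
326 [ 31 167] [ 31 164]
334 [ 33 171] [ 32 168]
342 [ 32 175] [ 33 170]
350 [ 31 175] [ 30 172]
358 [ 31 171] [ 32 169]
366 [ 32 167] [ 32 166]
374 [ 30 161] [ 30 160]
382 [ 30 159] [ 30 160]
390 [ 41 138] [ 42 139]
398 [ 41 138] [ 41 138]
406 [ 46 171] [ 46 167]
414 [ 44 185] [ 44 185]
```

Run:
```python
from h import *
m=vision.camera_model("wrist");H=m["hand_eye"]
def pw(P):
    c=H[:3,:3].T@(np.array(P)/1e3-H[:3,3]);r=np.hypot(*c[:2]);t=np.arctan2(r,c[2]);return (m["K"][:2,2]+m["K"][0,0]*t*c[:2]/r)[1]
P0=np.array([0,0,-90.])
for th in (0,5,10):
    Q=R.from_rotvec([0,np.radians(th),0])
    print(th,[round(pw(Q.apply(np.array(p,float)-P0)+P0),1) for p in ((17,0,-76),(17,0,-65),(17,0,-90),(-19,0,-115.8),(-19,0,-60),(-103,0,-115.8))])
w=cv2.imread("pics/w12f.png")
print([(r,int(w[r,318:328].mean())) for r in range(266,430,4)])
# scene: mug right silhouette vs row, by saturation jump
g=cv2.cvtColor(cv2.imread("pics/s12f.png"),cv2.COLOR_BGR2HSV)[...,1].astype(float)
print([(r,round(170+np.argmax(np.diff(cv2.GaussianBlur(g,(3,3),0)[r,170:200])),1)) for r in range(164,208,2)])
```

```text
0 [np.float64(340.9), np.float64(322.4), np.float64(369.1), np.float64(518.3), np.float64(393.7), np.float64(597.9)]
5 [np.float64(340.5), np.float64(319.3), np.float64(372.7), np.float64(516.8), np.float64(386.1), np.float64(582.4)]
10 [np.float64(340.7), np.float64(316.7), np.float64(376.6), np.float64(514.6), np.float64(378.6), np.float64(566.9)]
[(266, 70), (270, 71), (274, 110), (278, 145), (282, 167), (286, 185), (290, 198), (294, 209), (298, 215), (302, 220), (306, 210), (310, 157), (314, 152), (318, 153), (322, 155), (326, 156), (330, 158), (334, 160), (338, 162), (342, 164), (346, 165), (350, 164), (354, 162), (358, 160), (362, 158), (366, 156), (370, 154), (374, 151), (378, 149), (382, 149), (386, 151), (390, 127), (394, 127), (398, 127), (402, 148), (406, 156), (410, 162), (414, 168), (418, 170), (422, 108), (426, 32)]
[(164, np.int64(179)), (166, np.int64(182)), (168, np.int64(184)), (170, np.int64(186)), (172, np.int64(187)), (174, np.int64(187)), (176, np.int64(187)), (178, np.int64(187)), (180, np.int64(187)), (182, np.int64(187)), (184, np.int64(187)), (186, np.int64(187)), (188, np.int64(186)), (190, np.int64(186)), (192, np.int64(186)), (194, np.int64(186)), (196, np.int64(186)), (198, np.int64(186)), (200, np.int64(185)), (202, np.int64(185)), (204, np.int64(183)), (206, np.int64(181))]
```

Run:
```python
from h import *
m=vision.camera_model("wrist");H=m["hand_eye"]
def pw(P):
    c=H[:3,:3].T@(np.array(P)/1e3-H[:3,3]);r=np.hypot(*c[:2]);t=np.arctan2(r,c[2]);return float(np.round(m["K"][:2,2]+m["K"][0,0]*t*c[:2]/r,1)[1])
P0=np.array([0,0,-46.])
for th in (-10,0,5,10,15):
    Q=R.from_rotvec([0,np.radians(th),0])
    print(th,"handle end z",[pw(Q.apply(np.array(p,float)-P0)+P0) for p in ((17,0,-10),(17,0,-24),(14,0,-40))],"rim near in/out",[pw(Q.apply(np.array(p,float)-P0)+P0) for p in ((-19,0,-64.2),(-24,0,-64.2))],"far rim",pw(Q.apply(np.array((-103,0,-64.2))-P0)+P0))
# scene prediction of right silhouette for each droop, axis foot & rim right-tangent
o=sensors.get_obs();w,x,y,z=o["eef_rot"];A=R.from_quat([x,y,z,w]).as_matrix();ms=vision.camera_model("scene");E=ms["extrinsics"]
a=np.linspace(0,2*np.pi,120)
for th in (0,5,10,15):
    Q=R.from_rotvec([0,np.radians(th),0]);out=[]
    for zz in (25.8,-64.2):
        p=np.c_[-61+42*np.cos(a),42*np.sin(a),0*a+zz];p=(A@(Q.apply(p-P0)+P0).T/1e3).T+o["eef_pos"]
        c=(ms["K"]@(E[:3,:3]@p.T+E[:3,3:]));c=(c[:2]/c[2]).T;i=c[:,0].argmax();out+=[c[i].round(1),c.max(0).round(1)[1]]
    print(th,"foot right pt,bottom;rim right pt",out[:3])
```

```text
-10 handle end z [272.2, 279.4, 296.5] rim near in/out [399.7, 410.6] far rim 534.3
0 handle end z [261.3, 273.2, 296.3] rim near in/out [400.9, 410.0] far rim 510.3
5 handle end z [256.3, 270.7, 296.7] rim near in/out [400.7, 409.0] far rim 498.0
10 handle end z [251.7, 268.5, 297.4] rim near in/out [400.1, 407.4] far rim 485.4
15 handle end z [247.5, 266.8, 298.3] rim near in/out [399.0, 405.3] far rim 472.7
0 foot right pt,bottom;rim right pt [array([191.5, 193.3]), np.float64(207.0), array([185.4, 169. ])]
5 foot right pt,bottom;rim right pt [array([189.5, 196.1]), np.float64(208.6), array([186.5, 171.5])]
10 foot right pt,bottom;rim right pt [array([187.3, 198.7]), np.float64(210.1), array([187.3, 174. ])]
15 foot right pt,bottom;rim right pt [array([184.8, 201.2]), np.float64(211.6), array([187.8, 176.5])]
```

The mug hangs about 9° low on its far side: its right silhouette in the scene runs from 187.5 (top) to 186.5 (bottom), where 185 to 191 would be upright. I'll level it by pitching the tool.

>>> carry_out:
  deltas: "-3 0 0 0 -0.08 0 1;-6 -1 0 0 -0.15 0 1;-6 -1 0 0 -0.15 0 1;-6 -1 0 0 -0.15 0 1"

```text
time_s: 26.7
eef_pos: [0.3769, 0.3811, 0.0579]
eef_rot: [0.073, 0.23, 0.97, -0.017]
wrist_force: [-0.2, -0.1, -2.3]
opening: 0.245
grasp_force: 57.3
```

```bash
cat > mug.py <<'E'
from h import *
import sys
o=sensors.get_obs();print(o["time_s"],o["eef_pos"],o["eef_rot"],o["opening"],o["wrist_force"])
s=vision.camera("scene");cv2.imwrite(f"pics/{sys.argv[1]}.png",s)
g=cv2.GaussianBlur(cv2.cvtColor(s,cv2.COLOR_BGR2HSV)[...,1].astype(float),(3,3),0)
print("right edge",[(r,int(170+np.argmax(np.diff(g[r,170:200])))) for r in range(162,208,3)])
print("bottom",[(c,int(195+np.argmax(np.diff(g[195:216,c])))) for c in range(166,184,2)])
ms=vision.camera_model("scene");E=ms["extrinsics"];a=np.linspace(0,2*np.pi,120)
z0=float(sys.argv[2])
for zz in (z0,z0+.09):
    p=np.c_[.4252+.042*np.cos(a),.3568+.042*np.sin(a),0*a+zz];c=ms["K"]@(E[:3,:3]@p.T+E[:3,3:]);c=(c[:2]/c[2]).T;print("level, centred: right",c[c[:,0].argmax()],"bottom",c[c[:,1].argmax()])
E
python3 mug.py s13 .033
```

```text
26.7 [0.3769 0.3811 0.0579] [ 0.0727  0.2296  0.9704 -0.0167] 0.24483973759257838 [-0.249  -0.082  -2.2662]
right edge [(162, 178), (165, 183), (168, 185), (171, 186), (174, 186), (177, 187), (180, 187), (183, 187), (186, 188), (189, 188), (192, 188), (195, 189), (198, 188), (201, 186), (204, 183), (207, 177)]
bottom [(166, 207), (168, 207), (170, 207), (172, 207), (174, 207), (176, 207), (178, 206), (180, 206), (182, 205)]
level, centred: right [190.9938 194.3131] bottom [172.5169 207.5588]
level, centred: right [184.976  169.9712] bottom [165.366  183.3714]
```

>>> carry_out:
  deltas: "-2 0 0 0 -0.05 0 1;-1 0 10 0 -0.05 0 1;0 0 16 0 -0.05 0 1;1 0 20 0 -0.05 0 1;1 0 20 0 -0.05 0 1;1 0 20 0 -0.05 0 1"

```text
time_s: 27.5
eef_pos: [0.3786, 0.3798, 0.0375]
eef_rot: [0.097, 0.229, 0.968, -0.023]
wrist_force: [-0.2, -0.8, -2.3]
opening: 0.236
grasp_force: 57.3
```

```bash
python3 mug.py s14 .011
```

```text
27.5 [0.3786 0.3798 0.0375] [ 0.0971  0.2292  0.9682 -0.0229] 0.23625765175742588 [-0.1807 -0.7589 -2.2722]
right edge [(162, 176), (165, 178), (168, 182), (171, 185), (174, 186), (177, 187), (180, 187), (183, 188), (186, 188), (189, 189), (192, 190), (195, 190), (198, 191), (201, 191), (204, 189), (207, 187)]
bottom [(166, 210), (168, 211), (170, 212), (172, 212), (174, 212), (176, 212), (178, 212), (180, 211), (182, 210)]
level, centred: right [192.3744 199.8976] bottom [174.1551 213.0999]
level, centred: right [186.5048 176.1551] bottom [167.1842 189.5213]
```

>>> carry_out:
  deltas: "1 0 3 0 -0.02 0 1;1 0 5 0 -0.02 0 1;1 0 5 0 -0.02 0 1"

```text
time_s: 27.92
eef_pos: [0.3781, 0.3797, 0.032]
eef_rot: [0.107, 0.229, 0.967, -0.025]
wrist_force: [-0.1, 0.4, -2.8]
opening: 0.238
grasp_force: 57.3
```

>>> carry_out:
  deltas: "0.5 0 1.5 0 0 0 1;0.5 0 2.5 0 0 0 1;0.5 0 2.5 0 0 0 1"

```text
time_s: 28.3
eef_pos: [0.3787, 0.3802, 0.0312]
eef_rot: [0.107, 0.229, 0.967, -0.025]
wrist_force: [-6.1, -2.0, 9.3]
opening: 0.24
grasp_force: 58.8
```

>>> carry_out:
  deltas: "0 0 -1 0 0 0 0.2;0 0 -1 0 0 0 0.2;0 0 -1 0 0 0 0.2;0 0 -1 0 0 0 0.2;0 0 -40 0 0 0 0.2;0 0 -90 0 0 0 0.2;0 0 -140 0 0 0 0.2;0 0 -140 0 0 0 0.2;0 0 -140 0 0 0 0.2"

```text
time_s: 29.42
eef_pos: [0.3509, 0.3932, 0.1659]
eef_rot: [0.107, 0.229, 0.967, -0.025]
wrist_force: [0.1, -0.2, -0.8]
opening: 0.8
grasp_force: 0.0
```

```bash
python3 mug.py s15 .006
python3 - <<'E'
from h import *
# final check in scene: coaster, saucers unmoved vs first; espresso and wide vs after-placing pictures
s=cv2.imread("pics/s15.png");s0=cv2.imread("pics/scene0.png");b=cv2.imread("pics/s10f.png")
for n,a,r in (("esp",b,(slice(225,280),slice(268,322))),("wide",b,(slice(190,248),slice(210,273))),("glass+jar",s0,(slice(165,230),slice(275,332)))):
    d=cv2.absdiff(a[r],s[r]).max(2);print(n,d.mean(),(d>40).mean())
h=cv2.cvtColor(s,cv2.COLOR_BGR2HSV)[182:222,152:204];m=cv2.inRange(h,(8,95,50),(22,255,255))
ys,xs=np.where(m);print("coaster extent now",xs.min()+152,xs.max()+152,ys.max()+182)
h=cv2.cvtColor(s0,cv2.COLOR_BGR2HSV)[182:222,152:204];m=cv2.inRange(h,(8,95,50),(22,255,255));ys,xs=np.where(m);print("before",xs.min()+152,xs.max()+152,ys.max()+182)
E
```

```text
29.425 [0.3509 0.3932 0.1659] [ 0.1067  0.2289  0.9673 -0.0254] 0.79986838839381 [ 0.1058 -0.2383 -0.8092]
right edge [(162, 176), (165, 180), (168, 179), (171, 184), (174, 186), (177, 186), (180, 187), (183, 188), (186, 188), (189, 189), (192, 190), (195, 190), (198, 191), (201, 191), (204, 190), (207, 188)]
bottom [(166, 211), (168, 212), (170, 213), (172, 213), (174, 213), (176, 213), (178, 213), (180, 212), (182, 211)]
level, centred: right [192.6835 201.148 ] bottom [174.5218 214.3403]
level, centred: right [186.8469 177.5387] bottom [167.5908 190.8968]
esp 5.001346801346801 0.0
wide 27.934044882320745 0.38752052545155996
glass+jar 3.1635627530364374 0.0
coaster extent now 154 198 219
before 154 198 219
```

Run:
```python
from h import *
s=cv2.imread("pics/s15.png");b=cv2.imread("pics/s10f.png")
e=lambda i:cv2.GaussianBlur(cv2.Canny(i,40,120),(0,0),1.2)
A,B=e(b)[190:235,215:262],e(s)[184:241,209:268]
r=cv2.matchTemplate(B,A,cv2.TM_CCOEFF_NORMED);print("shift",np.array(cv2.minMaxLoc(r)[3])-6,r.max())
t=vision.camera("top");t0=cv2.imread("pics/top0.png")
for n,box in (("wide",(215,245,290,315)),("small",(288,240,344,297))):
    for im in (t0,t):
        x0,y0,x1,y1=box;h=cv2.cvtColor(im[y0:y1,x0:x1],cv2.COLOR_BGR2HSV);m=cv2.morphologyEx(cv2.inRange(h,(0,0,120),(180,38,255)),3,np.ones((3,3)))
        c=max(cv2.findContours(m,0,1)[0],key=cv2.contourArea);print(n,cv2.boundingRect(c+[x0,y0]))
```

```text
shift [0 0] 0.6494822
wide (225, 257, 52, 52)
wide (225, 257, 52, 52)
small (296, 248, 41, 41)
small (296, 248, 41, 41)
```

```bash
python3 -c "
from bench import ctrl;print(ctrl.hand_in())"
```

```text
the job is handed in; nothing more can be done
None
```

The job is handed in at about 29.5 s of robot time: my camera checks show all three cups upright in their places, with the saucers, coaster, glass and jam jar unmoved, but my first grasp at the espresso cup missed and turned it about 25° on the worktop before I regripped it.

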